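Load a carton into the empty feed lane

ROBOT

A 6-joint arm with a two-finger parallel gripper is mounted at the origin on a cart in front of the work surface, level with it; the furniture and walls round the work are solid. World frame = base frame: x ahead of the robot, y to its left, z up, the work surface at z = 0. Lengths are in m, angles in degrees, forces in N, time in s.
With the tool pointing down it reaches from about 0.4 to 0.825 m from the base axis. Payload 7 kg.
Tool frame: the origin (TCP) lies midway between the tips of the shut fingers; the grasp point (between the pads) lies 19 mm behind it; z points along the fingers, y is the line along which they close (so a half turn about z gives the same grasp; the last joint's range is limited). The gripper opens to 88 mm and grips with 3 to 60 N. Pads are 19 mm wide; open, the fingers measure 130 mm over their backs; the gripper's body (78 mm by 193 mm) begins 47 mm behind the grasp point.
Start: joints at [-59.066, 20.546, 0.682, 0, -70.136, -16.507], TCP at [0.168, -0.654, 0.227] pointing down, gripper open.
Joint ranges: [-176.03, 176.03], [-82.01, 121.73], [-58.28, 71.71], [-173.87, 95.51], [-174.79, -0.11], [-173.66, 173.66]. Speed limits (degrees/s): [136.94, 136.94, 172.46, 180, 180, 180].

INTERFACE

Orientations are given as a 3x3 rotation matrix whose columns are the frame's x, y, z axes.
In Python, from rig import robot gives the robot as it stands. Calls block until the motion is done:
- robot.goto(position, orientation): joint-space move of the TCP to a pose.
- robot.servo_line(position, ori=None, speed=0.15): straight line of the TCP; ori=None keeps the orientation; speed is the mean speed in m/s.
- robot.movej(angles): joint-space move.
- robot.move_gripper(opening): opening from 0.0 (shut) to 1.0 (fully open); the grip force is fixed at half the most; returns when the fingers have stopped.
- robot.dwell(seconds).
- robot.ik(position, orientation): joint angles nearest the present ones, or None.
- robot.grab_frame(name): name is "scene" or "side" or "wrist"; returns (picture, depth): 420x560x3 uint8, red, green, blue; 420x560 float32, m along the optical axis (not along the pixel's ray), 0 where there is no reading.
- robot.camera_info(name): a dict with "vfov" (degrees; the focal length in pixels is half the picture's height over the tangent of half this angle, whatever the lens; pixels are square), "cx", "cy" (the principal point, pixels), "view" (4x4, takes a point from world to camera coordinates); the wrist camera has in their place "T_tool_cam" (4x4, takes a point from camera to tool coordinates, whose origin is the TCP and whose axes are the flange's). Camera axes: x right, y down, z forward; pixel columns grow to the right and rows downward; lengths in m; the calibration is good to about 2 mm. A picture is of the moment at which its call begins: read the wrist's pose just before it. camera_info takes no time and is no camera call.
A pose or a line that the arm cannot do raises robot.Unreachable and nothing moves.
- robot.job_done(): hands the job in; it is judged then, once.
Readings, each from a call of its own:
- robot.read_t(): time.
- robot.read_qpos(): joint angles.
- robot.read_qvel(): joint speeds.
- robot.read_effort(): joint torques, N m.
- robot.read_position(): TCP position.
- robot.read_tcp_rot(): TCP orientation.
- robot.read_force(): force on the tool from outside, world axes, zero at the start.
- robot.read_ft_torque(): the same for the moment, N m.
- robot.read_grip_width(): opening from 0.0 (shut) to 1.0 (fully open).
- robot.read_finger_force(): force on a finger pad.
Only numpy, scipy, OpenCV 4.12 (cv2) and the standard library are available. Lean on these libraries where they do the work, as an engineer would, in place of code of your own. Each camera call takes 0.05 s, during which the arm holds its last target. There are 200 camera calls.

TASK

Load the loose carton into the empty one of the two feed lanes: push it over the table with the fingertips until it is in line with that lane, then push it in, long way first, down between the guide rails until it sits against both buffers at the far end, and take the gripper away. The cartons scuff easily, so neither the carton nor the gripper may touch any guide rail, not even lightly, and the carton must never be lifted or tipped. Leave the carton in the other lane and the things around as they are.

Things in the scene. Friction and masses are not known exactly. Their poses are not given: they have to be found in the camera images.
- carton: The loose printed carton to be loaded, a closed light box (about 0.1 to 0.2 kg) standing by itself on the table before the lanes' mouths: 69 mm along its own x, 135 mm along its own y, 84 mm high. Origin at the centre of its underside. It slides on the table; it goes into the lane long way first, either end leading. A 4 mm mat lies on the table between it and the robot.
- empty_lane: The empty one of two identical parallel lane units fixed side by side, 112 mm apart (which one is empty varies). Origin on the table, middle of its open mouth; +y runs down the lane (roughly to the robot's right), x across. No floor: the carton slides on the table. 91 mm clear between the rails: 11 mm each side of a centred carton. A carton that is home has its centre at about y = +0.132.
- empty_lane_home (a point): Middle point between the faces of the two black rubber buffers at the empty lane's far end, 20 mm above the table, 200 mm from the mouth. The buffers are 18 mm round, 44 mm apart, on an aluminium cross plate 34 mm high.
- loaded_lane: The identical lane unit that already holds a carton; same frame and sizes as the empty lane.
- stock_carton: The carton that already stands in the loaded lane, same kind and size as the loose one. Leave it alone. Origin at the centre of its underside.
- empty_lane_left_rail: Straight aluminium guide rail of the empty lane, on its -x side: 8 mm thick, 20 mm high, 205 mm long from the mouth on. Origin on the table at the mouth end, middle of its thickness; runs along +y.
- empty_lane_right_rail: Straight aluminium guide rail of the empty lane, on its +x side: 8 mm thick, 20 mm high, 205 mm long from the mouth on. Origin on the table at the mouth end, middle of its thickness; runs along +y.
- loaded_lane_left_rail: Straight aluminium guide rail of the loaded lane, on its -x side: 8 mm thick, 20 mm high, 205 mm long from the mouth on. Origin on the table at the mouth end, middle of its thickness; runs along +y.
- loaded_lane_right_rail: Straight aluminium guide rail of the loaded lane, on its +x side: 8 mm thick, 20 mm high, 205 mm long from the mouth on. Origin on the table at the mouth end, middle of its thickness; runs along +y.
- tape_roll: Bystander: flat black tape roll, 68 mm across, 19 mm high; leave it alone. Origin at the centre of its underside.
- screwdriver: Bystander: lying screwdriver, 153 mm long, 22 mm high; leave it alone. Origin at the centre of its underside.
- solder_reel: Bystander: upright solder reel, 55 mm across, 40 mm high; leave it alone. Origin at the centre of its underside.
- flux_bottle: Bystander: lying plastic bottle, 140 x 34 x 29 mm; leave it alone. Origin at the centre of its underside.
- battery: Bystander: standing block battery, 18 x 26 x 48 mm; leave it alone. Origin at the centre of its underside.
- screw_tub: Bystander: round tub with screw lid, 58 mm across, 53 mm high; leave it alone. Origin at the centre of its underside.

How it is judged:
By the outcome, as a careful person would: the job done as asked, in the order asked, and still so for the second after the job is handed in, with the robot touching nothing.
It also fails if it takes over 64 s, if anything falls off the work surface, if the arm or the gripper's body presses on something with over 40 N, if the wrist force passes 120 N, or if a joint passes its speed limit or range.

## Working session

There is one attempt and no reset: what is moved stays moved. The work goes in short steps, each a Python script; the robot and the scene stay as the last script left them, time stands still between calls to the robot, and variables do not carry over. Pictures are saved under pics/ and viewed, at most 10 in all, crops included, and the job is handed in when it is done.

```bash
mkdir -p pics; ls; cat > h.py <<'E'
import numpy as np, cv2
from rig import robot
def K(n):
    i=robot.camera_info(n); f=210/np.tan(np.radians(i['vfov'])/2); return f,i['cx'],i['cy'],i
def grab(n):
    if n=='wrist':
        T=np.eye(4);T[:3,:3]=robot.read_tcp_rot();T[:3,3]=robot.read_position()
    im,d=robot.grab_frame(n); f,cx,cy,i=K(n)
    C=T@np.array(i['T_tool_cam']) if n=='wrist' else np.linalg.inv(np.array(i['view']))
    return im,d,(f,cx,cy,C)
def cloud(d,cam):
    f,cx,cy,C=cam; v,u=np.mgrid[:d.shape[0],:d.shape[1]]
    P=np.stack([(u-cx)/f*d,(v-cy)/f*d,d],-1)
    return P@C[:3,:3].T+C[:3,3]
E
python3 - <<'E'
from h import *
for n in ['scene','side']:
    im,d,cam=grab(n); np.savez(f'{n}.npz',im=im,d=d,C=cam[3],k=np.array(cam[:3]))
    cv2.imwrite(f'pics/{n}.png',im[:,:,::-1]); print(n,cam[3].round(3).tolist(),cam[:3])
E
```

```text
pics
scene [[0.468, -0.454, 0.758, -0.124], [-0.884, -0.242, 0.4, -0.499], [0.002, -0.858, -0.514, 0.527], [0.0, 0.0, 0.0, 1.0]] (np.float64(391.7800457673462), 283.64952098694175, 204.83198459111568)
side [[-0.985, -0.123, 0.117, 0.447], [-0.169, 0.63, -0.758, 0.665], [0.019, -0.767, -0.642, 0.711], [0.0, 0.0, 0.0, 1.0]] (np.float64(395.08022491898157), 287.41660007914345, 208.44839753015523)
```

View pics/scene.png

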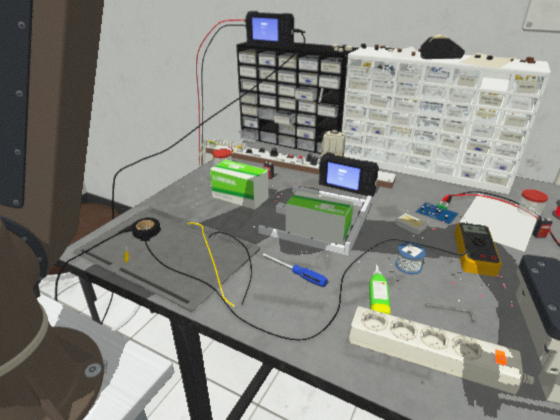

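View pics/side.png

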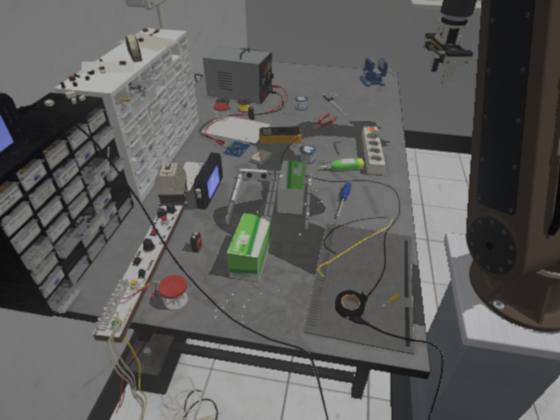

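Scene view: the loose green/white carton is at (240,185). The stock carton stands in the near lane at (320,215), so the far lane beside the monitor is the empty one. The side view agrees: loose carton at (250,245), stock at (292,190), empty lane at (250,195). Next I'll turn these into positions with a top-down map from the depth.

```bash
cat >> h.py <<'E'
def top(clouds,x0,x1,y0,y1,res,zmax=0.5):
    """orthographic top view: image rows = x decreasing downward, cols = y decreasing rightward"""
    H=int((x1-x0)/res);W=int((y1-y0)/res);Z=np.full((H,W),-1.);I=np.zeros((H,W,3),np.uint8)
    for P,im in clouds:
        p=P.reshape(-1,3);c=im.reshape(-1,3)
        m=(p[:,2]<zmax)&(p[:,0]>x0)&(p[:,0]<x1)&(p[:,1]>y0)&(p[:,1]<y1);p=p[m];c=c[m]
        o=np.argsort(p[:,2]);p=p[o];c=c[o]
        r=np.clip(((x1-p[:,0])/res).astype(int),0,H-1);k=np.clip(((y1-p[:,1])/res).astype(int),0,W-1)
        up=p[:,2]>=Z[r,k]; Z[r[up],k[up]]=p[up,2]; I[r[up],k[up]]=c[up]
    return I,Z
E
python3 - <<'E'
from h import *
cl=[]
for n in ['scene','side']:
    q=np.load(n+'.npz'); cam=(*q['k'],q['C']); P=cloud(q['d'],cam); P[q['d']<=0]=9; cl.append((P,q['im']))
    hsv=cv2.cvtColor(q['im'],cv2.COLOR_RGB2HSV)
    m=(P[...,2]>0.075)&(P[...,2]<0.095)&(P[...,0]>.3)&(P[...,0]<.95)&(P[...,1]>-.4)&(P[...,1]<.5)
    k,l,s,c=cv2.connectedComponentsWithStats(m.astype(np.uint8))
    for i in range(1,k):
        if s[i,4]>150:
            p=P[l==i]; r=cv2.minAreaRect((p[:,:2]*1000).astype(np.float32)); print(n,s[i,4],np.round(r[0]),np.round(r[1]),round(r[2],1),p[:,2].mean().round(4))
I,Z=top(cl,.25,.95,-.45,.5,.002)
zz=np.clip(Z,0,.1)/.1*255
I[Z<0]=(255,0,255)
h=cv2.applyColorMap(np.clip(zz,0,255).astype(np.uint8),cv2.COLORMAP_JET)
o=np.vstack([I[:,:,::-1],h])
o=cv2.resize(o,None,fx=.85,fy=.85,interpolation=cv2.INTER_AREA)
print(o.shape);cv2.imwrite('pics/top.png',o)
E
```

```text
scene 724 [ 825. -185.] [186. 116.] 52.1 0.0866
scene 834 [630.  31.] [136.  73.] 88.7 0.0848
scene 1234 [ 572. -220.] [ 73. 136.] 5.0 0.0849
side 432 [ 809. -200.] [ 31. 158.] 0.4 0.0889
side 780 [ 573. -221.] [ 69. 139.] 4.2 0.085
side 218 [ 871. -116.] [92. 49.] 51.8 0.0853
side 1373 [630.  32.] [139.  70.] 89.5 0.085
side 185 [524. 288.] [  9. 129.] 81.2 0.0891
(593, 403, 3)
```

View pics/top.png

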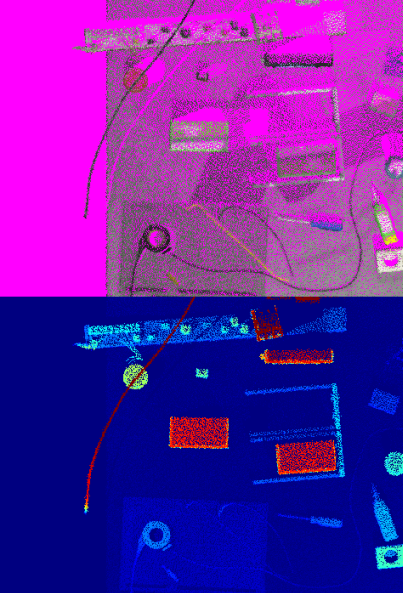

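The top map puts the loose carton at about (0.630, 0.031) and the stock carton at about (0.572, -0.220). The lane is turned roughly 4–5°, and the empty lane is the +x one. I'll check obstacle heights on the swing path, then go for a close wrist look.

```bash
python3 - <<'E'
from h import *
for n in ['scene','side']:
    q=np.load(n+'.npz'); P=cloud(q['d'],(*q['k'],q['C']))[q['d']>0]
    r=np.hypot(P[:,0],P[:,1]);a=np.degrees(np.arctan2(P[:,1],P[:,0]))
    for lo in range(-70,30,10):
        m=(a>lo)&(a<lo+10)&(r>.4)&(r<.95)&(P[:,2]>.06)&(P[:,2]<.6)
        if m.sum()>20: 
            p=P[m]; print(n,lo,m.sum(),'r',np.percentile(r[m],[2,98]).round(2),'zmax',np.percentile(p[:,2],[50,98]).round(3))
    m=(abs(P[:,1]+.2)<.1)&(P[:,0]>.72)&(P[:,0]<.9)&(P[:,2]>.02)
    print('monitor x,z',np.percentile(P[m],[1,99],axis=0).round(3).tolist())
R=robot.read_tcp_rot();print(R.round(3).tolist(), K('wrist'))
# candidate orientation: tool y along lane-x
for p in ([.62,-.03,.36],[.62,-.03,.40],[.62,-.03,.30]):
  for s in (1,-1):
    y=np.array([s,0,0.]);z=np.array([0,0,-1.]);x=np.cross(y,z)
    j=robot.ik(p,np.stack([x,y,z],1)); print(p,s,None if j is None else np.round(j,1))
E
```

```text
scene -30 1085 r [0.57 0.66] zmax [0.085 0.088]
scene -20 1407 r [0.56 0.88] zmax [0.085 0.096]
scene -10 943 r [0.6  0.92] zmax [0.087 0.131]
scene 0 834 r [0.6  0.92] zmax [0.086 0.293]
scene 10 110 r [0.71 0.81] zmax [0.164 0.208]
scene 20 102 r [0.59 0.7 ] zmax [0.096 0.119]
monitor x,z [[0.726, -0.292, 0.02], [0.892, -0.106, 0.129]]
side -30 408 r [0.58 0.66] zmax [0.085 0.088]
side -20 993 r [0.56 0.88] zmax [0.086 0.109]
side -10 1321 r [0.6  0.92] zmax [0.087 0.129]
side 0 1504 r [0.6  0.93] zmax [0.086 0.298]
side 10 253 r [0.7  0.81] zmax [0.165 0.209]
side 20 231 r [0.59 0.7 ] zmax [0.095 0.118]
monitor x,z [[0.727, -0.291, 0.021], [0.898, -0.1, 0.13]]
[[-0.968, -0.249, -0.001], [-0.249, 0.968, 0.001], [0.0, 0.001, -1.0]] (np.float64(317.88022422145934), 276.31927709503157, 206.14629754804923, {'vfov': 66.89959096830762, 'cx': 276.31927709503157, 'cy': 206.14629754804923, 'T_tool_cam': array([[-2.52250180e-04, -9.67761790e-01, -2.51867136e-01,
         6.88327339e-02],
       [ 9.99999834e-01, -3.74440639e-04,  4.37211484e-04,
        -6.74512837e-04],
       [-5.17425860e-04, -2.51866984e-01,  9.67761724e-01,
        -1.56918649e-01],
       [ 0.00000000e+00,  0.00000000e+00,  0.00000000e+00,
         1.00000000e+00]])})
[0.62, -0.03, 0.36] 1 [ 15.2  12.4   6.4   0.  -84.  164.8]
[0.62, -0.03, 0.36] -1 [ 15.2  12.4   6.4   0.  -84.  -15.2]
[0.62, -0.03, 0.4] 1 [ 15.2  12.2  11.1   0.  -88.9 164.8]
[0.62, -0.03, 0.4] -1 [ 15.2  12.2  11.1   0.  -88.9 -15.2]
[0.62, -0.03, 0.3] 1 [ 1.520e+01  1.340e+01  1.000e-01  0.000e+00 -7.680e+01  1.648e+02]
[0.62, -0.03, 0.3] -1 [ 15.2  13.4   0.1   0.  -76.8 -15.2]
```

```bash
cat >> h.py <<'E'
def ori(deg):
    """tool down, tool y = -(lane x axis) for a lane whose +y is turned deg from world -y toward +x"""
    a=np.radians(deg); y=-np.array([np.cos(a),np.sin(a),0]); z=np.array([0,0,-1.]); return np.stack([np.cross(y,z),y,z],1)
E
python3 - <<'E'
from h import *
robot.servo_line([.168,-.654,.36],speed=.2)
robot.goto([.64,-.06,.36],ori(0)); print(robot.read_t(),robot.read_position())
im,d,cam=grab('wrist'); np.savez('w1.npz',im=im,d=d,C=cam[3],k=np.array(cam[:3])); cv2.imwrite('pics/w1.png',im[:,:,::-1])
P=cloud(d,cam);P[d<=0]=9
m=(P[...,2]>0.075)&(P[...,2]<0.095)&(P[...,0]>.4)&(P[...,0]<.75)
k,l,s,c=cv2.connectedComponentsWithStats(m.astype(np.uint8))
for i in range(1,k):
    if s[i,4]>300:
        p=P[l==i]; r=cv2.minAreaRect((p[:,:2]*1000).astype(np.float32)); print(s[i],np.round(r[0],1),np.round(r[1],1),round(r[2],1),p[:,2].mean().round(4))
t=(abs(P[...,2])<.008);print('table',np.median(P[t],0))
m=(P[...,2]>0.014)&(P[...,2]<0.025)&(P[...,0]>.45)&(P[...,0]<.8)&(P[...,1]<-.05)&(P[...,1]>-.32)
k,l,s,c=cv2.connectedComponentsWithStats(m.astype(np.uint8))
for i in range(1,k):
    if s[i,4]>80:
        p=P[l==i]; r=cv2.minAreaRect((p[:,:2]*1000).astype(np.float32)); print('rail',s[i],np.round(r[0],1),np.round(r[1],1),round(r[2],1),p[:,2].mean().round(4))
E
```

```text
3.5917 [ 0.63990267 -0.06085925  0.36002813]
[ 299    0   59  106 5803] [ 571.5 -215.7] [ 69.8 123.6] 4.2 0.083
[ 259  191   50   69 3315] [629.3  14. ] [102.2  69.2] 89.3 0.0832
table [ 0.54422925 -0.10687396 -0.00080558]
rail [ 200    0   89  157 1878] [ 682.5 -186. ] [107.  205.8] 5.0 0.0188
rail [280   0  17 151 850] [ 620.7 -192. ] [ 22.4 205.9] 0.8 0.0186
rail [163  11  12 117 280] [ 795.1 -202.5] [156.8   4. ] 89.3 0.0196
rail [354  38   7 107 328] [ 519.3 -172.3] [  8.5 149.2] 4.9 0.0185
```

View pics/w1.png

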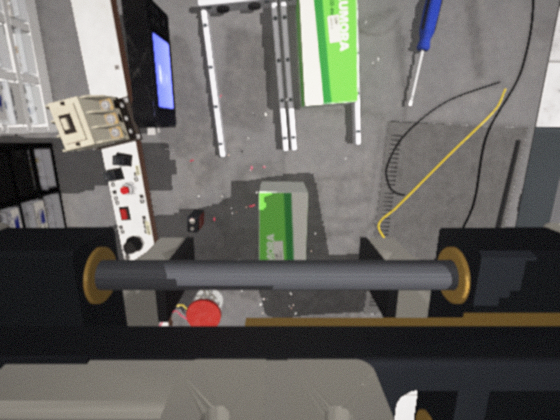

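The wrist view shows the empty lane rails from (222,153) to (205,10) and from (287,148) to (278,5). The loose carton is at (282,225), the battery at (195,218), and the stock carton sits in its lane at (328,50). Next I fit the rail lines and the carton's edges.

```bash
python3 - <<'E'
from h import *
q=np.load('w1.npz');im,d=q['im'],q['d'];f,cx,cy=q['k'];C=q['C'];P=cloud(d,(f,cx,cy,C));P[d<=0]=9
v,u=np.mgrid[:420,:560]
def fit(m,name):
    p=P[m][:,:2]; x=cv2.fitLine((p*1000).astype(np.float32),cv2.DIST_HUBER,0,.01,.01).ravel()
    vx,vy,x0,y0=x; 
    if vy>0: vx,vy=-vx,-vy
    print(name,m.sum(),'dir deg',np.degrees(np.arctan2(vx,-vy)).round(2),'x at y=-.08,-.2:',[(x0+(Y-y0)*vx/vy).round(1) for Y in (-80,-200)],'y max',p[:,1].max().round(4),'min',p[:,1].min().round(4))
z=P[...,2];rz=(z>.014)&(z<.026)
L1=222+(v-153)*17/143; L2=287+(v-148)*9/143; L3=357+(v-140)*0.03
fit(rz&(abs(u-L1)<8)&(v<158)&(v>14),'outer')
fit(rz&(abs(u-L2)<5)&(v<155)&(v>14),'inner empty')
fit(rz&(u>285)&(u<299)&(abs(u-L2-8)<4)&(v<155)&(v>5),'inner loaded')
fit(rz&(u>352)&(u<363)&(v>38)&(v<146),'outer loaded')
# carton visible edges on the top
m=(z>.078)&(z<.09)&(u>250)&(u<315)&(v>185)&(v<262)
p=P[m][:,:2]*1000
for s,nm in ((-1,'x-'),(1,'x+')):
    e=[]
    for r in range(195,256):
        w=np.where(m[r])[0]
        if len(w): e.append(P[r,w.max() if s<0 else w.min()][:2]*1000)
    e=np.array(e); k=np.polyfit(e[:,1],e[:,0],1); print('carton',nm,'x at y=0',k[1].round(1),'slope deg',np.degrees(-np.arctan(k[0])).round(2))
print('carton front y',np.percentile(p[:,1],[.5,1]).round(1))
b=(z>.03)&(z<.056)&(u>180)&(u<210)&(v>200)&(v<235); print('battery',b.sum(),np.percentile(P[b],[2,98],axis=0).round(3).tolist())
b=(z>.01)&(z<.042)&(v<16)&(u>200)&(u<290); print('endplate/buffers',np.percentile(P[b],[2,50,98],axis=0).round(3).tolist())
E
```

```text
outer 814 dir deg 5.05 x at y=-.08,-.2: [np.float32(722.3), np.float32(732.9)] y max -0.0801 min -0.2776
inner empty 881 dir deg 4.18 x at y=-.08,-.2: [np.float32(623.5), np.float32(632.3)] y max -0.0877 min -0.2768
inner loaded 589 dir deg 4.04 x at y=-.08,-.2: [np.float32(611.5), np.float32(620.0)] y max -0.0892 min -0.2878
outer loaded 327 dir deg 2.85 x at y=-.08,-.2: [np.float32(513.4), np.float32(519.4)] y max -0.0982 min -0.2458
carton x- x at y=0 595.6 slope deg -0.84
carton x+ x at y=0 663.5 slope deg -0.84
carton front y [-36.7 -36.5]
battery 219 [[0.761, 0.01, 0.031], [0.777, 0.036, 0.048]]
endplate/buffers [[0.625, -0.293, 0.012], [0.69, -0.287, 0.024], [0.741, -0.277, 0.034]]
```

Lane axis: x = 0.673 at y = -0.08, turned 4.62°, with the mouth near (0.673, -0.084). The rail spacing comes out at 98.8 mm against the 99 mm expected. The carton centre is (0.630, 0.031), its width measures 68 mm, and its yaw is off by 5.5°. I'll push it sideways with two spread fingertips set at the lane angle, which aligns the yaw as well.

```bash
cat >> h.py <<'E'
A=np.radians(4.62); M=np.array([.6732,-.084]); UX=np.array([np.cos(A),np.sin(A)]); UY=np.array([np.sin(A),-np.cos(A)])
def W(lx,ly,z): return [*(M+lx*UX+ly*UY),z]
def lane(p): e=np.asarray(p)[...,:2]-M; return np.stack([e@UX,e@UY],-1)
def rot(xd):
    x=np.array([*xd,0.]);z=np.array([0,0,-1.]);return np.stack([x,np.cross(z,x),z],1)
E
python3 - <<'E'
from h import *
R=rot(-UX)
for p in (W(-.11,-.118,.2),W(-.11,-.118,.03),W(-.044,-.118,.03)): print(np.round(p,3),robot.ik(p,R))
if robot.ik(W(-.11,-.118,.2),R) is None: raise SystemExit
robot.move_gripper(.65)
robot.goto(W(-.11,-.118,.2),R)
robot.servo_line(W(-.11,-.118,.03),speed=.12)
f0=np.array(robot.read_force())
for lx in (-.085,-.07,-.06,-.0505,-.0445):
    robot.servo_line(W(lx,-.118,.03),speed=.04); print(lx,(np.array(robot.read_force())-f0).round(2),robot.read_grip_width())
print(robot.read_position(),W(lx,-.118,.03),robot.read_t())
robot.servo_line(W(-.075,-.118,.03),speed=.06)
robot.servo_line(W(-.075,-.118,.2),speed=.2)
robot.goto(W(0,-.21,.25),rot(UY)); 
im,d,cam=grab('wrist'); np.savez('w2.npz',im=im,d=d,C=cam[3],k=np.array(cam[:3])); cv2.imwrite('pics/w2.png',im[:,:,::-1]);print(robot.read_t())
E
```

```text
[0.554 0.025 0.2  ] [  22.79096309   10.37715991  -16.90739053    0.          -62.71544956
 -108.17096309]
[0.554 0.025 0.03 ] [  22.79096309   21.25073098  -28.04568222    0.          -40.7035868
 -108.17096309]
[0.62 0.03 0.03] [  20.78093556   26.16583335  -19.34210537    0.          -44.49206129
 -106.16093556]
-0.085 [-0.25  0.15  0.86] 0.6509591687498658
-0.07 [ 0.46 -0.01  0.12] 0.6511044756006508
-0.06 [-0.11 -0.87  0.47] 0.6487853907777505
-0.0505 [-0.08 -0.46  0.59] 0.6531491433456227
-0.0445 [ 0.4  -0.2   0.48] 0.652545733586499
[0.61965476 0.03007101 0.02995608] [np.float64(0.6193400587889243), np.float64(0.030032261806646046), 0.03] 9.8167
12.8417
```

View pics/w2.png

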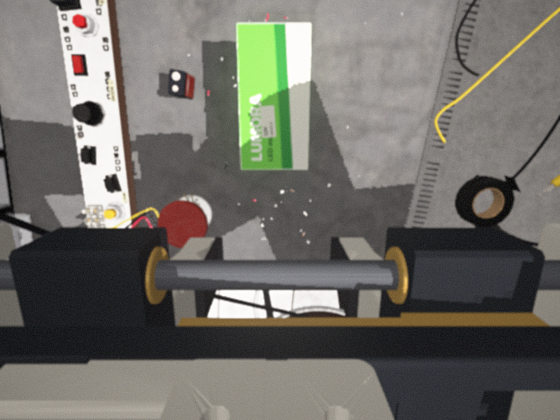

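The carton is fully visible, top face from (237,23) to (310,170), with a clear gap to the battery at (180,83) and the tub at (190,222). Next I measure its pose in the lane frame.

```bash
cat >> h.py <<'E'
def carton(d,cam):
    P=cloud(d,cam);P[d<=0]=9;L=lane(P)
    m=(P[...,2]>.076)&(P[...,2]<.092)&(abs(L[...,0])<.08)
    k,l,s,c=cv2.connectedComponentsWithStats(m.astype(np.uint8)); i=1+np.argmax(s[1:,4]); m=l==i
    r=cv2.minAreaRect((L[m]*1000).astype(np.float32))
    xl,xr=[],[]
    for row in range(s[i,1]+5,s[i,1]+s[i,3]-5):
        w=np.where(m[row])[0]; xl.append(L[row,w.min()]); xr.append(L[row,w.max()])
    o=[np.polyfit(np.array(e)[:,1],np.array(e)[:,0],1) for e in (xl,xr)]
    yc=r[0][1]/1000
    print('rect',np.round(r[0],1),np.round(r[1],1),round(r[2],1),'edges x at centre',[(np.polyval(k,yc)*1000).round(1) for k in o],'yaw deg',[np.degrees(np.arctan(k[0])).round(2) for k in o],'z',P[m][:,2].mean().round(4))
E
python3 - <<'E'
from h import *
q=np.load('w2.npz'); carton(q['d'],(*q['k'],q['C']))
E
```

```text
rect [   0.4 -119.4] [ 69.4 134.5] 0.0 edges x at centre [np.float64(34.4), np.float64(-33.7)] yaw deg [np.float64(-0.06), np.float64(0.01)] z 0.0831
```

It is centred to 0.5 mm with no measurable yaw error. Now I push it toward the mouth, with one close check of nose against rails before it enters.

```bash
python3 - <<'E'
from h import *
R=rot(UY)
for p in (W(0,-.225,.2),W(0,-.225,.03),W(0,.06,.03)):
    if robot.ik(p,R) is None: print('unreach',p); raise SystemExit
robot.move_gripper(.34)
robot.goto(W(0,-.225,.2),R); robot.servo_line(W(0,-.225,.03),speed=.12)
f0=np.array(robot.read_force())
robot.servo_line(W(0,-.15,.03),speed=.04); print((np.array(robot.read_force())-f0).round(2),robot.read_position(),W(0,-.15,.03))
im,d,cam=grab('wrist'); np.savez('w3.npz',im=im,d=d,C=cam[3],k=np.array(cam[:3])); cv2.imwrite('pics/w3.png',im[:,:,::-1]);print(robot.read_t())
try: carton(d,cam)
except Exception as e: print(e)
P=cloud(d,cam);P[d<=0]=9;L=lane(P);z=P[...,2]
for lo,hi in ((-.06,-.035),(.035,.06)):
    m=(z>.014)&(z<.026)&(L[...,0]>lo)&(L[...,0]<hi)&(L[...,1]>-.02)&(L[...,1]<.2)
    if m.sum()>20: print('rail',m.sum(),np.percentile(L[m],[1,50,99],axis=0).round(4).tolist())
E
```

```text
[-0.12 -0.6  -0.46] [0.66116088 0.06562    0.03005299] [np.float64(0.6611179708646006), np.float64(0.06551262345357785), 0.03]
17.5
rect [  0.5 -87.7] [82.  69.9] 89.8 edges x at centre [np.float64(33.0), np.float64(-32.4)] yaw deg [np.float64(6.31), np.float64(-4.73)] z 0.0831
```

View pics/w3.png

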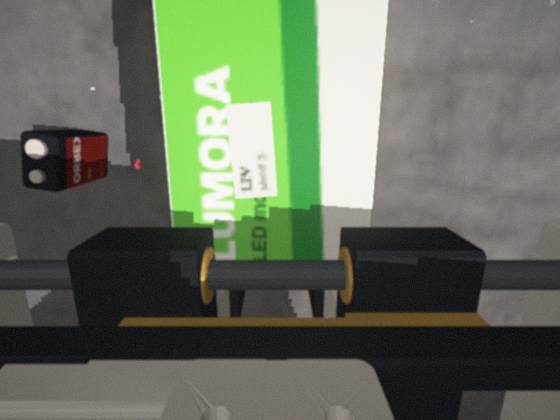

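From close by only the carton is in view, square to the fingers, from (160,0) to (375,200). The fixed cameras can check it against the lane.

```bash
cat >> h.py <<'E'
def fixed():
    for n in ('scene','side'):
        im,d,cam=grab(n);P=cloud(d,cam);P[d<=0]=9;L=lane(P);z=P[...,2]
        m=(z>.078)&(z<.091)&(abs(L[...,0])<.045)&(L[...,1]>-.16)&(L[...,1]<.2)
        r=cv2.minAreaRect((L[m]*1000).astype(np.float32)); print(n,m.sum(),np.round(r[0],1),np.round(r[1],1),round(r[2],1),np.percentile(L[m],[1,99],axis=0).round(4).tolist())
        for lo,hi in ((-.06,-.035),(.035,.06)):
            m=(z>.014)&(z<.025)&(L[...,0]>lo)&(L[...,0]<hi)&(L[...,1]>0.01)&(L[...,1]<.2)
            if m.sum()>40:
                k=np.polyfit(L[m][:,1],L[m][:,0],1); print('  rail',m.sum(),'x at 0,.2',np.polyval(k,[0,.2]).round(4),np.percentile(L[m][:,1],[1,99]).round(3))
        cv2.imwrite(f'pics/f_{n}.png',im[:,:,::-1])
E
python3 -c "
from h import *
fixed()"
```

```text
scene 742 [  0.4 -72.9] [ 73.8 137.9] 0.3 [[-0.0356, -0.1396], [0.0353, -0.005]]
  rail 266 x at 0,.2 [0.0486 0.0499] [0.011 0.196]
side 57 [  12.3 -142.3] [20.9 42.2] 50.1 [[-0.0092, -0.1597], [0.0238, -0.1324]]
```

The carton is centred at lane (0.4, -72.9) mm and the rail is at 49 mm, as expected. Now I push in slowly, and near the end advance in small steps until the buffers push back.

```bash
python3 - <<'E'
from h import *
fr=lambda: float(-(np.array(robot.read_force())[:2]-f0[:2])@UY)
f0=np.array(robot.read_force())
for ly in (-.08,-.01,.035,.046): 
    robot.servo_line(W(0,ly,.03),speed=.05); print(ly,round(fr(),2))
for ly in np.arange(.0475,.0605,.0015):
    robot.servo_line(W(0,ly,.03),speed=.02); robot.dwell(.1); f=fr(); print(round(ly,4),round(f,2),lane(robot.read_position()).round(4))
    if f>3: break
print(robot.read_t()); fixed()
E
```

```text
-0.08 -1.45
-0.01 -0.26
0.035 0.12
0.046 -0.83
0.0475 -0.8 [-0.      0.0474]
0.049 -0.8 [-0.     0.049]
0.0505 -0.3 [0.     0.0506]
0.052 -0.59 [-0.      0.0521]
0.0535 3.9 [0.    0.053]
23.8667
scene 813 [  0.3 135.1] [126.1  72.3] 89.0 [[-0.035, 0.0765], [0.0348, 0.1976]]
side 151 [ -0. 120.] [158.4  72.1] 89.7 [[-0.0338, 0.041], [0.0312, 0.1983]]
  rail 143 x at 0,.2 [-0.0512 -0.0499] [0.012 0.173]
  rail 80 x at 0,.2 [0.0491 0.0525] [0.011 0.11 ]
```

Contact came at 0.053 with 3.9 N, the carton centre at about 0.130. One slightly firmer step should seat it on both buffers; then I retreat and look.

```bash
python3 - <<'E'
from h import *
robot.servo_line(W(0,.0542,.03),speed=.02); robot.dwell(.3); print(robot.read_force(),lane(robot.read_position()))
robot.servo_line(W(0,.02,.03),speed=.03)
robot.servo_line(W(0,-.09,.03),speed=.12); robot.servo_line(W(0,-.09,.25),speed=.2)
robot.goto(W(0,.12,.36),rot(UY))
im,d,cam=grab('wrist'); np.savez('w4.npz',im=im,d=d,C=cam[3],k=np.array(cam[:3])); cv2.imwrite('pics/w4.png',im[:,:,::-1]); print(robot.read_t())
carton(d,cam)
P=cloud(d,cam);P[d<=0]=9;L=lane(P);z=P[...,2]
for lo,hi in ((-.06,-.04),(.04,.06)):
    m=(z>.014)&(z<.026)&(L[...,0]>lo)&(L[...,0]<hi)&(L[...,1]>-.02)&(L[...,1]<.2)
    if m.sum()>20: k=np.polyfit(L[m][:,1],L[m][:,0],1);print('rail',m.sum(),np.polyval(k,[0,.2]).round(4),np.percentile(L[m][:,1],[1,99]).round(4))
m=(z>.026)&(z<.042)&(abs(L[...,0])<.05)&(L[...,1]>.18)&(L[...,1]<.26); print('plate y',np.percentile(L[m][:,1],[2,50,98]).round(4))
fixed()
E
```

```text
[-1.68801716  8.5692851   3.83706902] [-2.52311248e-05  5.30679327e-02]
29.1167
rect [  0.2 132.1] [133.5  69.3] 90.0 edges x at centre [np.float64(34.0), np.float64(-33.6)] yaw deg [np.float64(0.24), np.float64(-0.03)] z 0.0832
rail 882 [-0.0511 -0.0506] [0.0048 0.1979]
rail 649 [0.0494 0.0509] [0.0062 0.1975]
plate y [0.2017 0.2085 0.2141]
scene 895 [  0.7 130.2] [ 74.7 135.5] 0.2 [[-0.0354, 0.0645], [0.0349, 0.1976]]
side 753 [  0.8 130.3] [138.5  69.6] 89.9 [[-0.0335, 0.0632], [0.0342, 0.1966]]
  rail 174 x at 0,.2 [-0.0509 -0.0505] [0.012 0.196]
  rail 90 x at 0,.2 [0.0486 0.0522] [0.012 0.133]
```

View pics/w4.png

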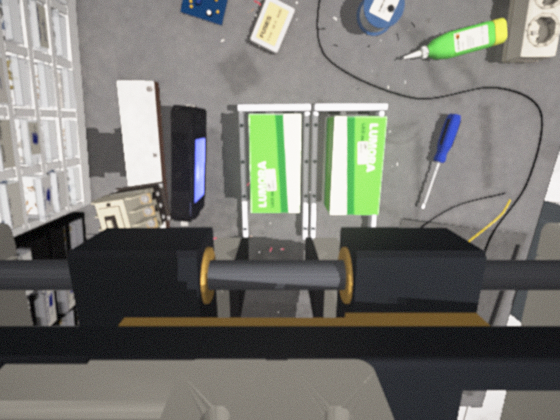

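The carton sits home at (273,163), in line with the stock carton at (354,165), with clear gaps to both rails. The bystanders in view are undisturbed and the gripper is well clear.

```bash
python3 -c "
from rig import robot
print(robot.job_done())"
```

```text
the job is handed in; nothing more can be done
None
```

The loose carton is in the empty lane, pushed against the end stop and measured square and centred between the rails, with the gripper clear; the job was handed in at about 29 s.

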